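Eject a nozzle jar and trap it on the runway

ROBOT

A 6-joint arm with a two-finger parallel gripper is mounted at the origin on a cart in front of the work surface, level with it; the furniture and walls round the work are solid. World frame = base frame: x ahead of the robot, y to its left, z up, the work surface at z = 0. Lengths are in mm, angles in rad, forces in N, time in s.
With the tool pointing down it reaches from about 275 to 825 mm from the base axis. Payload 4.9 kg.
Tool frame: the origin (TCP) lies between the finger pads; the fingertips stand 19 mm ahead of it and the grasp point (between the pads) is the TCP; z points along the fingers, y is the line along which they close (so a half turn about z gives the same grasp; the last joint's range is limited). The gripper opens to 85 mm and grips with 20 to 120 N. Pads are 22 mm wide; open, the fingers measure 114 mm over their backs; the gripper's body (76 mm by 85 mm) begins 54 mm behind the grasp point. The pads swing forward as they close: fully open they stand 13 mm farther back than shut.
Start: joints at [0.989, 0.326, -0.193, 1.052, 0, 1.437], TCP at [238.138, 495.791, 216.181] pointing down, gripper open.
Joint ranges: [-2.65, 2.65], [-0.97, 1.79], [-1.3, 1.35], [-1.93, 2.1], [-1.47, 1.37], [-3.14, 3.14]. Speed limits (rad/s): [2.57, 2.57, 3.14, 3.14, 3.14, 3.14].

INTERFACE

Orientations are given as a 3x3 rotation matrix whose columns are the frame's x, y, z axes.
In Python, from cell import robot, optics gives the robot as it stands. The module is installed in compiled form; this text tells all that it offers.
- The arm moves only by the shell command python3 -m jog 'ROWS'. ROWS is JSON, a list of rows, each a list of 7 numbers: the opening in per cent of the stroke, from 0 (shut) to 100 (fully open), then the shift along the tool's x, y, z as a fraction of full scale, then the turn, a rotation vector about the tool's x, y, z as a fraction of full scale. A call has 1 to 10 rows; each row is the pose to reach, as a shift and turn from the pose commanded when the call began, along the tool's axes at that moment, turning the shorter way round; what a row does not reach only later rows make up. Full scale, the value 1, is 0.6 m for a shift and pi rad for a turn. A row lasts 1/12 s, in which the tool goes at most 41.7 mm and 7.16 degrees, less where a joint would pass 70% of its speed; a pose out of reach is approached as far as the arm can. A call with a number of a shift or a turn outside -1 to 1 is refused whole. A call with a gripper value outside its range is refused whole. The fingers move at their own pace and stop on an object; the grip force is fixed at half the most. Time passes only in rows, so rows that repeat a pose let the fingers close. It gives the time, the measured TCP pose, the force, the opening and the grip force at its end, in the units of the state.
- robot.state(): the state, without advancing time (a new reading comes with each control period).
- optics.capture(name): name is "side" or "top" or "wrist"; returns the picture (420x560x3 uint8, red, green, blue); there is no depth.
- optics.get_calibration(name): a dict with "fx", "fy", "cx", "cy" (pixels), "rvec" (rotation vector, rad) and "tvec" (3), from world to camera coordinates, as OpenCV has them. Camera axes: x right, y down, z forward; pixel columns grow to the right and rows downward; lengths in mm; the calibration is good to about 2 mm. A picture is of the moment at which its call begins: read the wrist's pose just before it. get_calibration takes no time and is no camera call; for the wrist camera it gives the pose at the moment of the call.
- robot.finish_job(): hands the job in; it is judged then, once.
The state is a dict: "clock": time; "q": joint angles; "joint_vel": joint speeds; "tau": joint torques, N m; "tool_pos": TCP position; "orientation": TCP orientation; "ft_force": force on the tool from outside, world axes, zero at the start; "moment": the same for the moment, N m; "opening": opening from 0.0 (shut) to 1.0 (fully open); "gripper_force": force on a finger pad.
Only numpy, scipy, OpenCV 4.12 (cv2) and the standard library are available. Lean on these libraries where they do the work, as an engineer would, in place of code of your own. Each camera call takes 0.05 s, during which the arm holds its last target. There are 200 camera calls.

TASK

Press the pad of the spring dispenser down with one fingertip so that the nozzle jar pops out of its nest, and have the other finger waiting in the runway so that it stops the jar 8 to 45 mm out, still upright on the runway. Finish while holding: one finger still keeps the pad down and the other still blocks the jar, which leans on it under the ejector's push. Do not lift the jar or push it out by hand, and leave the other things where they stand.

Things in the scene. Friction and masses are not known exactly. Their poses are not given: they have to be found in the camera images.
- dispenser: Grey dispenser fixed to the worktop, 160 mm long, its bed 14 mm high. Origin on the worktop under the centre of the jar's nest; z up. The runway runs from the nest along its -x (roughly to the robot). Behind the nest is the spring housing, to x = +84, 46 mm high. On the +y side of the runway the press pad's block spans x -76 to -28, y +29 to +69 mm, 26 mm high.
- runway_end (a point): Middle of the runway floor's open end, at (-76, 0, +14) mm in the dispenser's frame, axes parallel to it. The runway is flat and 49 mm wide between two side rails, 4 mm thick, whose tops are 26 mm above the worktop.
- pad_top (a point): Centre of the top of the black ribbed press pad (40 mm along the dispenser's x, 32 mm along its y), at (-52, +49, +40) mm in the dispenser's frame when released; goes down with the pad. Axes parallel to the dispenser's. From here along the dispenser's -y the runway's middle line is 49 mm away.
- press_pad (a joint): Travel of the press pad in m: 0 released, 0.007 fully down on its stop (its top is then 33 mm above the worktop, 19 mm above the runway floor). Springy: 2 N to start, 5 N fully down. It trips the ejector at about 0.0045.
- ejector (a joint): Travel of the spring ejector (a steel plate behind the jar) in m along the dispenser's -x: 0 cocked, 0.045 fully out. Once tripped it shoots out within about 0.1 s and pushes the jar with about 1 to 2.5 N; an unblocked jar flies off the runway's end.
- jar_centre (a point): Centre (half-way up) of the small jar with a black lid, 45 mm in diameter (lid 46 mm), 43 mm high, about 60 g, standing loose in the nest on the 14 mm high bed, so its centre is 35.5 mm above the worktop and its front 23 mm ahead of the dispenser's origin. z points to the lid.
- glue_stick: Bystander: upright glue stick, 27 mm in diameter, 93 mm high, to the right of the spring housing. Origin at the centre of its underside.
- clamp_knob: Bystander: small black clamp knob, 35 mm in diameter, 33 mm high, to the left of the dispenser. Origin at the centre of its underside.
- flush_cutter: Bystander: flush cutters lying flat, about 115 by 60 mm, 12 mm high, to the right of the runway. Origin on their underside near the middle.
Mind the look-alikes: they are no part of the job. Leave any purple look-alike of the part that bears jar_centre alone.

How it is judged (in metres and radians):
On the way, in this order (a step that is already met when the one before it is completed fails the run):
1. a finger presses the pad down (value of joint press_pad above 0.0035 m and contact force between the fingers and press_pad above 0.5 N).
2. the jar has popped out and is stopped by a finger on the runway, with the pad still down (value of joint ejector above 0.007 m and value of joint press_pad above 0.003 m and x of jar_centre in the frame of dispenser below -0.008 m and contact force between the fingers and nozzle_jar above 0.2 N), for 0.2 s.
At the end, for the whole second after the job is handed in: A finger keeps the pad down (more than 3 mm of its 7 mm) and a finger holds the jar back (more than 0.2 N); the jar is at rest 8 to 45 mm out of its nest, within 0.2 rad of upright, with the ejector out behind it (more than 7 mm) (all of step 2 and contact force between the fingers and press_pad above 0.5 N and x of jar_centre in the frame of dispenser above -0.045 m and angle between jar_centre's own z axis and vertical below 0.2 rad and linear speed of nozzle_jar below 0.02 m/s); the arm keeps its last pose, push and grip.
It fails at once if the jar got away: more than 60 mm out (x of jar_centre in the frame of dispenser below -0.06 m).
It fails at once if the jar was lifted more than 10 mm (z of jar_centre in the frame of dispenser above 0.0455 m).
It fails at once if the jar was tipped over (angle between jar_centre's own z axis and vertical above 0.5 rad).
It fails at once if the jar was pushed out by hand with the ejector still cocked (value of joint ejector below 0.004 m and x of jar_centre in the frame of dispenser below -0.01 m).
It fails at once if a bystander was moved more than 20 mm (distance of any of glue_stick, clamp_knob, flush_cutter from where it was at the start of the episode above 0.02 m).
It also fails if it takes over 32 s, if anything falls off the work surface, if the arm or the gripper's body presses on something with over 40 N, if the wrist force passes 120 N, or if a joint passes its speed limit or range.

## Working session

There is one attempt and no reset: what is moved stays moved. The work goes in short steps, Python scripts to look and compute and a shell command to move; the robot and the scene stay as the last step left them, time stands still between calls to the robot, and variables do not carry over. Pictures are saved under pics/ and viewed, at most 10 in all, crops included, and the job is handed in when it is done.

```bash
mkdir -p pics
python3 - <<'E'
from cell import robot, optics
import cv2,numpy as np
s=robot.state();print(s['clock'],s['tool_pos'],np.round(s['orientation'],3),s['opening'])
for n in ('top','side'):
    im=optics.capture(n);cv2.imwrite(f'pics/{n}0.png',im[:,:,::-1])
    print(n,{k:np.round(v,3) for k,v in optics.get_calibration(n).items()})
E
```

```text
0.0 [237.80893216 495.25542525 215.41231948] [[-0.901  0.433 -0.001]
 [ 0.433  0.901 -0.001]
 [ 0.    -0.002 -1.   ]] 1.0015123796832754
top {'fx': np.float64(524.983), 'fy': np.float64(524.983), 'cx': np.float64(272.394), 'cy': np.float64(204.924), 'rvec': array([ 2.189, -2.179,  0.022]), 'tvec': array([-13.926, 538.14 , 961.292])}
side {'fx': np.float64(546.02), 'fy': np.float64(546.02), 'cx': np.float64(277.279), 'cy': np.float64(216.463), 'rvec': array([ 2.047, -0.481,  0.3  ]), 'tvec': array([-482.866,  152.159,  920.735])}
```

View pics/top0.png

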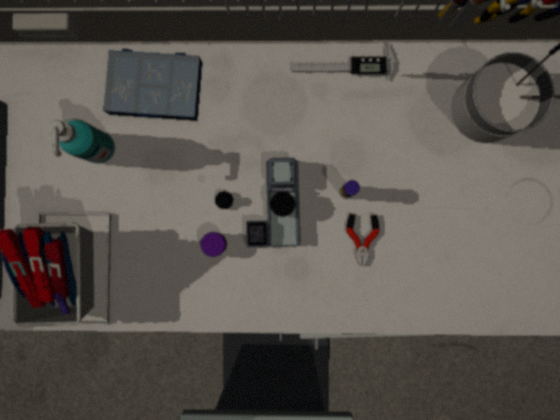

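View pics/side0.png

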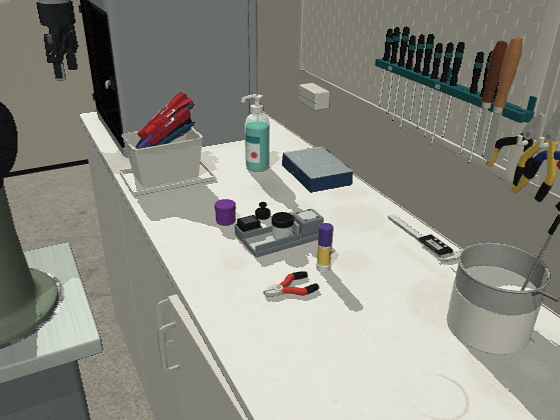

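Top view: the jar with the black lid is at (283,203), in the grey dispenser spanning (268-298,158-245). The press pad is at (257,233). Things it could be confused with: the clamp knob (224,200), the purple jar look-alike (213,244) and the purple glue stick cap (350,188). I choose (283,203), the one in the nest. Next is a close crop and a measurement.

```bash
cat > h.py <<'E'
import numpy as np,cv2
from cell import robot,optics
def ray(n,uv,z,c=None):
    c=c or optics.get_calibration(n);R=cv2.Rodrigues(np.array(c['rvec'],float))[0];t=np.array(c['tvec'],float).ravel()
    d=R.T@np.array([(uv[0]-c['cx'])/c['fx'],(uv[1]-c['cy'])/c['fy'],1]);o=-R.T@t
    return o+d*(z-o[2])/d[2]
def proj(n,p,c=None):
    c=c or optics.get_calibration(n);K=np.array([[c['fx'],0,c['cx']],[0,c['fy'],c['cy']],[0,0,1.]])
    return cv2.projectPoints(np.array(p,float).reshape(-1,1,3),np.array(c['rvec'],float),np.array(c['tvec'],float),K,None)[0].reshape(-1,2)
E
python3 - <<'E'
from h import *
im=cv2.imread('pics/top0.png')
c=cv2.resize(im[145:260,200:310],None,fx=5,fy=5,interpolation=cv2.INTER_CUBIC)
c=np.clip(c*2.0,0,255).astype(np.uint8)
cv2.imwrite('pics/crop.png',c)
for n,uv,z in (('jar',(283,203),57),('pad',(257.5,233),40),('knob',(224,200),33),('hous',(282,170),46)):print(n,ray('top',uv,z).round(1))
E
```

```text
jar [539.6 -31.3  57. ]
pad [486.2  14.5  40. ]
knob [545.8  76.3  33. ]
hous [599.5 -29.2  46. ]
```

View pics/crop.png

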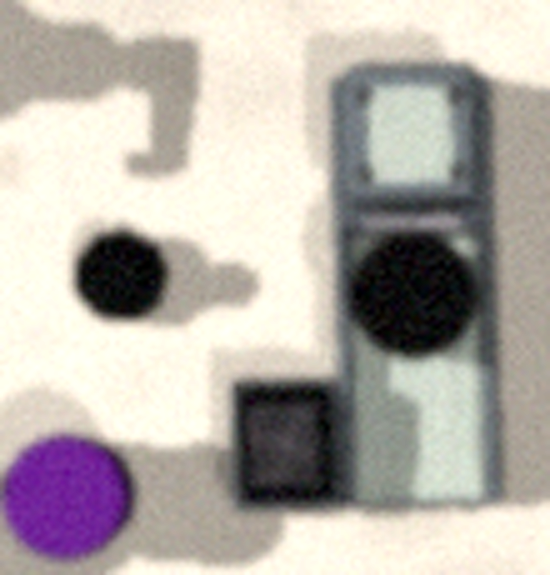

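The crop confirms it: black-lid jar in the nest at crop (413,292), press pad at (285,443), and the purple jar separate at (67,495). Now the pose and the approach shifts.

Run:
```python
from h import *
f=lambda u,v,z:ray('top',(200+u/5-.4,145+v/5-.4),z)
for n,u,v,z in (('jar',413,292,57),('pad',285,443,40),('backL',336,75,46),('backR',488,75,46),('endL',347,500,26),('endR',498,500,26),('purple',67,495,43),('railR_mid',490,300,26)):print(n,f(u,v,z).round(1))
R=np.array(robot.state()['orientation']);p=np.array(robot.state()['tool_pos'])
for t in ([300,100,215],[480,-10,215]):print((R.T@(np.array(t)-p)/600).round(3))
```

```text
jar [539.6 -29.9  57. ]
pad [485.8  16.1  40. ]
backL [618.2  -1.7  46. ]
backR [618.3 -56.4  46. ]
endL [465.1  -5.9  26. ]
endR [465.5 -60.9  26. ]
purple [466.8  94.2  43. ]
railR_mid [538.4 -57.8  26. ]
[-0.379 -0.549  0.002]
[-0.728 -0.584  0.002]
```

```bash
python3 -m jog '[[100,-0.05,-0.07,0,0,0,0],[100,-0.1,-0.14,0,0,0,0],[100,-0.14,-0.2,0,0,0,0],[100,-0.18,-0.26,0,0,0,0],[100,-0.22,-0.32,0,0,0,0],[100,-0.26,-0.38,0,0,0,0],[100,-0.3,-0.44,0,0,0,0],[100,-0.34,-0.5,0,0,0,0],[100,-0.379,-0.549,0,0,0,0],[100,-0.379,-0.549,0,0,0,0]]'
python3 - <<'E'
from h import *
s=robot.state();R=np.array(s['orientation']);p=np.array(s['tool_pos']);print(R.round(3),p,s['q'])
print((R.T@(np.array([480,-10,190])-p)/600).round(3))
E
```

```text
clock: 0.93
tool_pos: [300.1, 97.6, 216.1]
orientation: [[-0.9, 0.435, 0.0], [0.435, 0.9, -0.001], [-0.001, -0.001, -1.0]]
ft_force: [1.0, 0.4, -0.2]
opening: 1.001
gripper_force: 0.0
[[-0.9    0.435  0.   ]
 [ 0.435  0.9   -0.001]
 [-0.001 -0.001 -1.   ]] [300.06257059  97.64270643 216.12489896] [ 0.08027314 -0.12556218 -0.70585063  0.99035924 -0.00104432  0.53019065]
[-0.348 -0.031  0.044]
```

```bash
python3 -m jog '[[41,-0.06,-0.005,0.01,0,0,-0.03],[41,-0.12,-0.01,0.02,0,0,-0.06],[41,-0.18,-0.015,0.03,0,0,-0.09],[41,-0.24,-0.02,0.04,0,0,-0.12],[41,-0.3,-0.025,0.044,0,0,-0.154],[41,-0.348,-0.031,0.044,0,0,-0.154],[41,-0.348,-0.031,0.044,0,0,-0.154],[41,-0.348,-0.031,0.044,0,0,-0.154],[41,-0.348,-0.031,0.044,0,0,-0.154]]'
python3 - <<'E'
from h import *
c=optics.get_calibration('wrist');im=optics.capture('wrist');cv2.imwrite('pics/w1.png',im[:,:,::-1])
np.save('w1.npy',c)
E
```

```text
clock: 1.68
tool_pos: [479.4, -6.4, 189.2]
orientation: [[-0.999, -0.036, -0.002], [-0.036, 0.999, 0.001], [0.002, 0.001, -1.0]]
ft_force: [-0.4, -0.1, -0.2]
opening: 0.409
gripper_force: 0.0
```

View pics/w1.png

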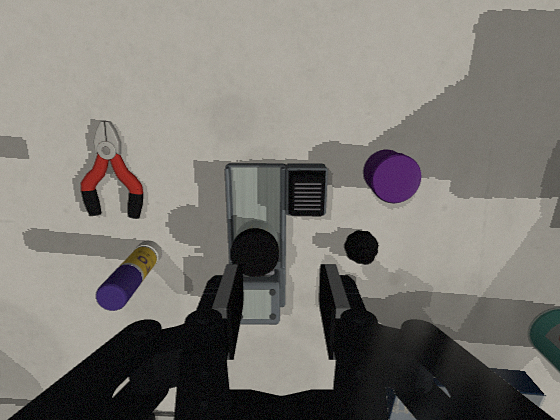

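The wrist view shows the pad's ribbed top at (307,191), the lid at (255,252), and the runway end edge from (227,165) to (285,164). The fingers are in the lower foreground at (222,310) and (345,310).

Run:
```python
from h import *
c=np.load('w1.npy',allow_pickle=True).item()
for n,u,v,z in (('jar',255,252,57),('pad',307,191,40),('endR',226,165,26),('endL',285,164,26),('blkL',326,164,26),('purple',392,177,43),('hseR',242,322,46)):print(n,ray('wrist',(u,v),z,c).round(1))
# fingertips visible?
s=robot.state();R=np.array(s['orientation']);p=np.array(s['tool_pos']);print(p)
for y in (-17,17,-31,31):print(y,proj('wrist',p+R@[0,y,17],c).round())
```

```text
jar [534.5 -27.2  57. ]
pad [479.7  18.4  40. ]
endR [461.  -57.4  26. ]
endL [458.1  -2.4  26. ]
blkL [456.7  35.8  26. ]
purple [463.3  93.3  43. ]
hseR [618.3 -40.2  46. ]
[479.24271396  -6.15473561 189.43243278]
-17 [[249. 250.]]
17 [[311. 250.]]
-31 [[223. 250.]]
31 [[336. 250.]]
```

Run:
```python
from h import *
im=cv2.imread('pics/w1.png')[225:345,190:380]
cv2.imwrite('pics/crop2.png',np.clip(cv2.resize(im,None,fx=4,fy=4,interpolation=cv2.INTER_CUBIC)*1.8,0,255).astype(np.uint8))
c=np.load('w1.npy',allow_pickle=True).item()
p=np.array([479.3,-6.2,189.3]);R=np.array([[-0.999,-0.036,0],[-0.036,.999,0],[0,0,-1]])
for z in (0,9,19):print(z,[((proj('wrist',p+R@[x,y,z],c)[0]-[190,225])*4).round() for x,y in ((-11,17),(11,17),(-11,0))])
```

```text
0 [array([490., 235.]), array([495.,  78.]), array([358., 235.])]
9 [array([484., 201.]), array([489.,  50.]), array([358., 201.])]
19 [array([479., 167.]), array([483.,  22.]), array([359., 167.])]
```

View pics/crop2.png

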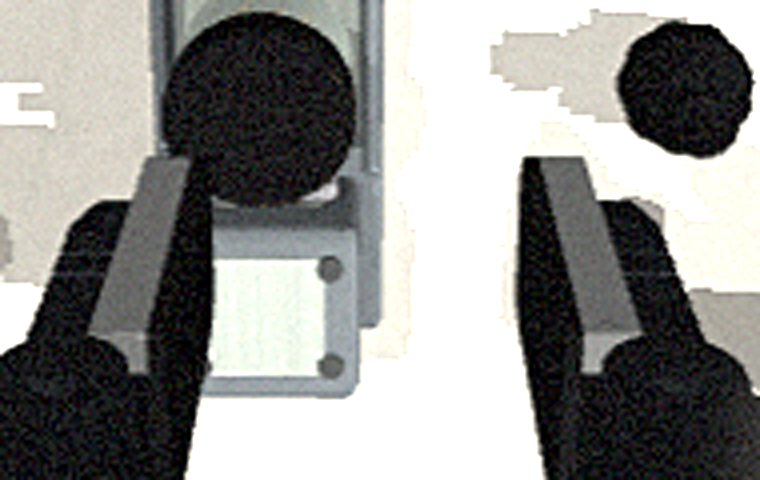

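Run:
```python
from h import *
c=np.load('w1.npy',allow_pickle=True).item()
p=np.array([479.3,-6.2,189.3]);R=np.array([[-0.999,-0.036,0],[-0.036,.999,0],[0,0,-1]])
Rc=cv2.Rodrigues(np.array(c['rvec'],float))[0];o=-Rc.T@np.array(c['tvec'],float).ravel()
print('cam in tool',R.T@(o-p),(R.T@Rc.T).round(3),c['fx'],c['cx'],c['cy'])
for z in (11,15,19):
  for u,v in ((525,157),(540,157),(585,157),(583,335),(640,335),(190,157),(145,157)):
    print(z,(R.T@(ray('wrist',(190+u/4,225+v/4),p[2]-z,c)-p)).round(1)[:2],end=' ')
  print()
# side cam crop for tip height
im=optics.capture('side')
uv=proj('side',[p+R@[0,0,19],[537,-28,35]]);print(uv)
a=uv[0].astype(int)
cv2.imwrite('pics/side1.png',cv2.resize(im[max(0,a[1]-70):a[1]+110,a[0]-110:a[0]+110,::-1],None,fx=3,fy=3,interpolation=cv2.INTER_CUBIC));print(a-[110,70])
```

```text
cam in tool [  80.2572175     0.72559524 -158.28132092] [[-0.    -0.95  -0.312]
 [ 1.    -0.    -0.   ]
 [ 0.    -0.312  0.95 ]] 347.5531444373791 280.814494552862 211.41628906450916
11 [-5.4 22.5] 11 [-5.4 24.5] 11 [-5.4 30.6] 11 [-33.3  31.7] 11 [-33.3  39.7] 11 [ -5.4 -22.7] 11 [ -5.4 -28.8] 
15 [-7.4 23. ] 15 [-7.4 25.1] 15 [-7.4 31.3] 15 [-35.9  32.4] 15 [-35.9  40.6] 15 [ -7.4 -23.3] 15 [ -7.4 -29.5] 
19 [-9.5 23.5] 19 [-9.5 25.6] 19 [-9.5 32. ] 19 [-38.6  33.1] 19 [-38.6  41.6] 19 [ -9.5 -23.8] 19 [ -9.5 -30.2] 
[[250.40019932 165.75075654]
 [281.70078149 226.38236713]]
[140  95]
```

View pics/side1.png

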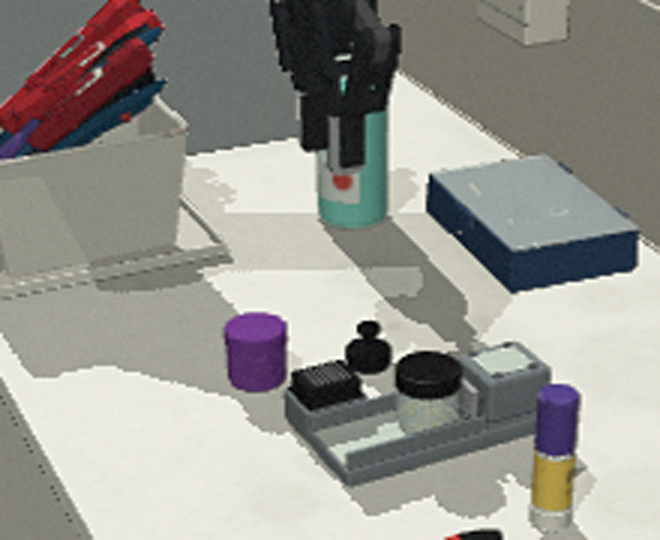

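Run:
```python
from h import *
c=np.load('w1.npy',allow_pickle=True).item();s=optics.get_calibration('side')
def P(c):
    K=np.array([[c['fx'],0,c['cx']],[0,c['fy'],c['cy']],[0,0,1.]]);return K@np.hstack([cv2.Rodrigues(np.array(c['rvec'],float))[0],np.array(c['tvec'],float).reshape(3,1)])
p=np.array([479.3,-6.2,189.3]);R=np.array([[-0.999,-0.036,0],[-0.036,.999,0],[0,0,-1]])
for w,q in (((232,264),(340,168)),((325+5,264),(308,150))):
    q=(140+q[0]/3,95+q[1]/3)
    X=cv2.triangulatePoints(P(c),P(s),np.array(w,float).reshape(2,1),np.array(q,float).reshape(2,1));X=(X[:3]/X[3]).ravel();print(X.round(1),(R.T@(X-p)).round(1),[proj(n,X,k) for n,k in(('wrist',c),('side',s))])
print(robot.state()['tool_pos'],robot.state()['q'])
```

```text
[474.  -28.3 208.7] [  6.1 -21.9 -19.4] [array([[230.23965057, 272.07030105]]), array([[252.617469  , 151.42446253]])]
[473.1  16.3 204.2] [  5.4  22.7 -14.9] [array([[328.82300334, 268.86232032]]), array([[242.22341504, 145.22581253]])]
[479.32821696  -5.99333968 189.66978688] [-1.66752113e-01  2.18421948e-01 -4.11689011e-01  9.41839191e-01
  1.53373945e-04 -2.03557461e-01]
```

```bash
python3 -m jog '[[41,0,0,0.04,0,0,0],[41,0,0,0.08,0,0,0],[41,0,0,0.12,0,0,0],[41,0,0,0.16,0,0,0],[41,0,0,0.19,0,0,0],[41,0,0,0.19,0,0,0],[41,0,0,0.19,0,0,0]]'
python3 - <<'E'
from h import *
im=optics.capture('side')
cv2.imwrite('pics/side2.png',cv2.resize(im[130:270,190:350,::-1],None,fx=4,fy=4,interpolation=cv2.INTER_CUBIC))
s=robot.state();R=np.array(s['orientation']);p=np.array(s['tool_pos'])
for y in (-23,23):
  for z in (19,-17):print(y,z,((proj('side',p+R@[0,y,z])[0]-[190,130])*4).round())
E
```

```text
clock: 2.37
tool_pos: [479.2, -6.0, 75.7]
orientation: [[-0.999, -0.037, -0.002], [-0.037, 0.999, 0.0], [0.002, 0.0, -1.0]]
ft_force: [1.1, 0.4, 0.7]
opening: 0.412
gripper_force: 0.0
-23 19 [267. 372.]
-23 -17 [267. 307.]
23 19 [225. 331.]
23 -17 [224. 267.]
```

View pics/side2.png

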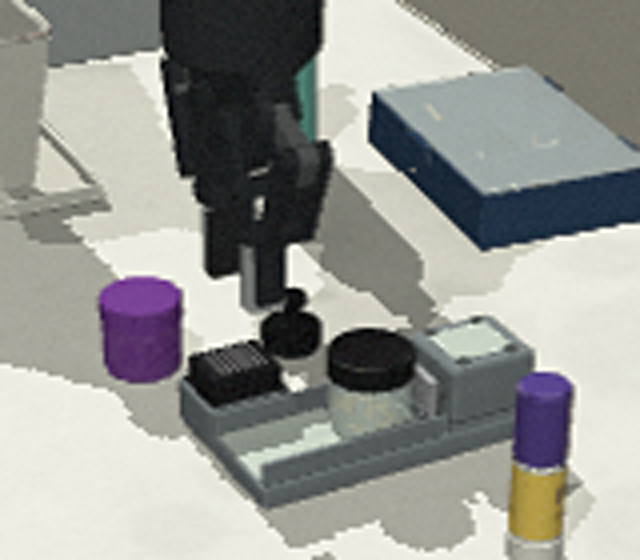

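```bash
python3 -m jog '[[41,0,0,0.025,0,0,0],[41,0,0,0.05,0,0,0],[41,0,0,0.067,0,0,0],[41,0,0,0.067,0,0,0],[41,0,0,0.067,0,0,0]]'
python3 - <<'E'
from h import *
for n in ('side','wrist'):
  im=optics.capture(n); a=im[130:270,190:350] if n=='side' else im[100:345,150:430]
  a=cv2.resize(a,(400,350),interpolation=cv2.INTER_CUBIC)
  b=a if n=='side' else np.hstack([b,np.clip(a*1.5,0,255).astype(np.uint8)])
cv2.imwrite('pics/both3.png',b[:,:,::-1])
E
```

```text
clock: 2.83
tool_pos: [481.2, -6.7, 36.7]
orientation: [[-0.999, -0.036, 0.001], [-0.036, 0.999, -0.0], [-0.001, -0.0, -1.0]]
ft_force: [-0.6, -0.5, 0.2]
opening: 0.408
gripper_force: 0.0
```

View pics/both3.png

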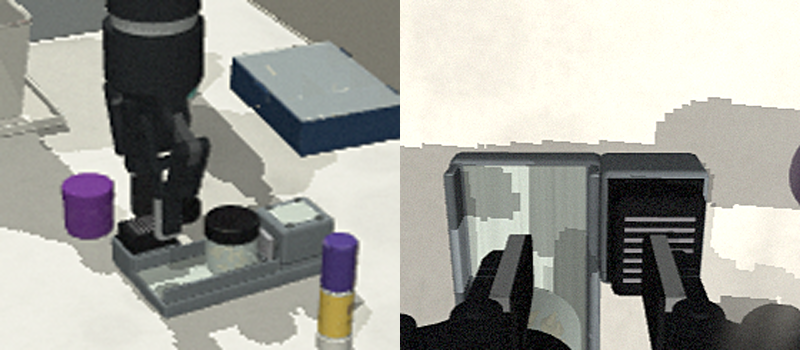

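The side view (left) shows the fingertips just above the pad and ahead of the jar. The wrist view (right) shows one finger over the ribbed pad at (655,240) and the other over mid-runway at (520,240). Now I press in small steps.

```bash
python3 -m jog '[[41,0,0,0.008,0,0,0],[41,0,0,0.016,0,0,0],[41,0,0,0.02,0,0,0],[41,0,0,0.02,0,0,0],[41,0,0,0.02,0,0,0]]'; python3 -m jog '[[41,0,0,0.003,0,0,0],[41,0,0,0.006,0,0,0],[41,0,0,0.006,0,0,0],[41,0,0,0.006,0,0,0]]'
```

```text
clock: 3.35
tool_pos: [480.8, -6.8, 23.5]
orientation: [[-0.999, -0.036, 0.0], [-0.036, 0.999, -0.0], [-0.0, -0.0, -1.0]]
ft_force: [0.9, 0.0, -0.3]
opening: 0.411
gripper_force: 0.2
clock: 3.68
tool_pos: [480.7, -6.8, 20.0]
orientation: [[-0.999, -0.036, 0.0], [-0.036, 0.999, 0.0], [-0.0, 0.0, -1.0]]
ft_force: [-1.5, -0.3, 3.5]
opening: 0.414
gripper_force: 1.7
```

```bash
python3 -m jog '[[41,0,0,0.003,0,0,0],[41,0,0,0.005,0,0,0],[41,0,0,0.007,0,0,0],[41,0,0,0.007,0,0,0],[41,0,0,0.007,0,0,0],[41,0,0,0.007,0,0,0]]'
```

```text
clock: 4.18
tool_pos: [480.7, -6.6, 16.4]
orientation: [[-0.999, -0.036, 0.0], [-0.036, 0.999, 0.0], [-0.0, 0.0, -1.0]]
ft_force: [-3.9, 0.4, 12.6]
opening: 0.411
gripper_force: 7.0
```

Run:
```python
from h import *
for n in ('side','wrist'):
  im=optics.capture(n); a=im[160:260,210:325] if n=='side' else im[100:345,150:430]
  a=cv2.resize(a,(400,350),interpolation=cv2.INTER_CUBIC)
  b=a if n=='side' else np.hstack([b,np.clip(a*1.5,0,255).astype(np.uint8)])
cv2.imwrite('pics/both4.png',b[:,:,::-1])
s=robot.state();print(s['clock'],s['ft_force'],s['tool_pos'])
```

```text
4.2833 [-3.14878789 -0.39070619 12.72079312] [480.65706727  -6.63561977  16.43097193]
```

View pics/both4.png

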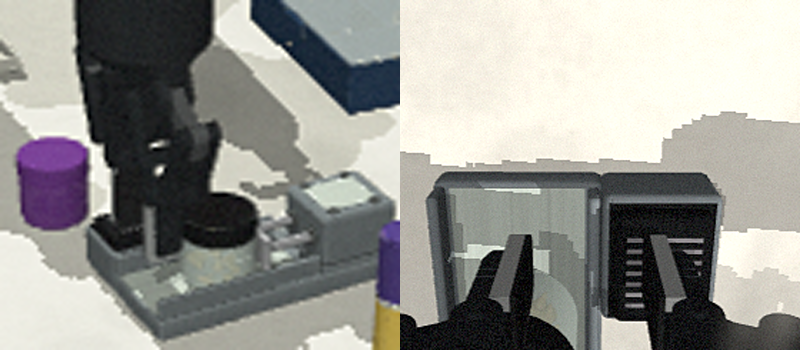

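```bash
python3 -m jog '[[41,0,0,0,0,0,0],[41,0,0,0,0,0,0],[41,0,0,0,0,0,0],[41,0,0,0,0,0,0]]'
```

```text
clock: 4.62
tool_pos: [480.7, -6.6, 16.4]
orientation: [[-0.999, -0.036, 0.0], [-0.036, 0.999, 0.0], [-0.0, 0.0, -1.0]]
ft_force: [-2.0, 1.0, 12.0]
opening: 0.408
gripper_force: 6.9
```

The ejector rods are out, at (285,240). The jar stands upright against the runway finger at (215,240), and the pad is held down with about 12 N. Handing in.

```bash
python3 -c "
from cell import robot
print(robot.finish_job())"
```

```text
the job is handed in; nothing more can be done
None
```

I handed the job in at about 4.6 s: one finger holds the pad down at about 12 N, and the other blocks the popped-out jar, upright and roughly 20–25 mm out by my measurements. The judge's verdict was not shown.

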